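# Hold the reference cell in the photometer's light path

### The arm

A 6-joint arm with a two-finger parallel gripper is mounted at the origin on the work surface. World frame = base frame: x ahead of the robot, y to its left, z up, the work surface at z = 0. Lengths are in m, angles in rad, forces in N, time in s.
With the tool pointing down it reaches from about 0.35 to 0.975 m from the base axis. Payload 4.9 kg.
Tool frame: the origin (TCP) lies on the front face of the gripper's body, between the roots of the fingers; the fingertips stand 73 mm ahead of it and the grasp point (between the pads) lies 54 mm ahead of it; z points along the fingers, y is the line along which they close (so a half turn about z gives the same grasp; the last joint's range is limited). The gripper opens to 85 mm and grips with 20 to 120 N. Pads are 22 mm wide; open, the fingers measure 114 mm over their backs; the gripper's body (76 mm by 85 mm) begins 54 mm behind the grasp point. The pads swing forward as they close: fully open they stand 13 mm farther back than shut.
Start: joints at [-1.245, 0.053, 1.613, -0, 1.476, -0.119], TCP at [0.269, -0.564, 0.304] pointing down, gripper open.
Joint ranges: [-3.01, 3.01], [-1.01, 2.22], [0.06, 2.58], [-1.02, 4.17], [0.09, 2.62], [-3.14, 3.14]. Speed limits (rad/s): [2.57, 2.57, 3.14, 3.14, 3.14, 3.14].

### API

Orientations are given as a rotation vector (axis times angle).
In Python, from station import status, imaging, order gives the robot as it stands.
- The arm moves only by the tool arm_command, never from a script. Its argument "increments" is a list of rows, each an object with "slide": the shift along the tool's x, y, z in m, a list of three; "spin": the turn about the tool's z in degrees; "gripper": the opening, from -1 (shut) to 1 (fully open). In form: [{"slide": [x, y, z], "spin": spin, "gripper": gripper}, ...]. A call has 1 to 8 rows; each row is the pose to reach, as a shift and turn from the pose commanded when the call began, along the tool's axes at that moment; what a row does not reach only later rows make up. A row lasts 1/12 s, in which the tool goes at most 41.7 mm and 7.16 degrees, less where a joint would pass 70% of its speed; a pose out of reach is approached as far as the arm can. A call with a gripper value outside its range is refused whole. The fingers move at their own pace and stop on an object; "newtons" is the grip in N (left out, the last holds). Time passes only in rows, so rows that repeat a pose let the fingers close. It gives the time, the measured TCP pose, the force, the opening and the grip force at its end, in the units of the state.
- status.get_obs(): the state, without advancing time (a new reading comes with each control period).
- imaging.get_image(name): name is "side" or "top" or "wrist"; returns a dict with "frame" (384x512x3 uint8, red, green, blue), "vfov" (degrees; the focal length in pixels is half the picture's height over the tangent of half this angle, whatever the lens; pixels are square), "cx", "cy" (the principal point, pixels), "view" (4x4, takes a point from world to camera coordinates); the wrist camera has in their place "mount" (4x4, takes a point from camera to tool coordinates, whose origin is the TCP and whose axes are the flange's). Camera axes: x right, y up, looking along -z (the intrinsics and any distortion apply to the point x, -y, -z); pixel columns grow to the right and rows downward; lengths in m; the calibration is good to about 2 mm. A picture is of the moment at which its call begins: read the wrist's pose just before it. There is no depth.
- order.finish_job(): hands the job in; it is judged then, once.
The state is a dict: "t": time; "q": joint angles; "dq": joint speeds; "effort": joint torques, N m; "tool_pos": TCP position; "tool_rot": TCP orientation; "contact_force": force on the tool from outside, world axes, zero at the start; "wrist_torque": the same for the moment, N m; "opening": finger opening in m; "grip_force": force on a finger pad.
Only numpy, scipy, OpenCV 4.12 (cv2) and the standard library are available. Lean on these libraries where they do the work, as an engineer would, in place of code of your own. Each camera call takes 0.05 s, during which the arm holds its last target. There are 200 camera calls.

### The job

Pick the blue-capped glass cell off the tray, gripping it by its two ribbed frosted faces only (the gripper must never touch the clear windows or the cap), and keep it upright. Lower it down the collar of the photometer with its clear windows facing the lamp and the detector until you feel it come down on the hidden sprung seat, and press it gently onto the seat with about 4 newtons, never hard. Finish there, still gripping the cell and still pressing it lightly down, with everything else on the bench left where it was.

Things in the scene. Friction and masses are not known exactly. Their poses are not given: they have to be found in the camera images.
- cell_blue: glass cell to use: upright, 24 x 24 x 70 mm, plus a blue cap 20 x 20 x 5 mm on top; 40 to 85 g; origin at the centre of its underside, z up. Frosted faces (pale grey, opaque, ribbed, 22 mm wide) at x = +-12 mm; clear light-blue windows (19 mm wide) at y = +-12 mm. Random yaw; the three cells stand in a row on the tray, about 85 mm apart, in random order
- cell_red: same build and size as cell_blue but with a red cap and red-tinted windows; a bystander
- cell_yellow: same build and size as cell_blue but with a yellow cap and yellow-tinted windows; a bystander
- tray: flat dark blue-grey tray plate 100 (x) x 250 (y) x 4 mm on which the cells stand, fixed to the table, placed left or right of the middle; origin at the centre of its underside
- photometer: open bench photometer, fixed: dark base plate 120 (x) x 200 (y) x 12 mm; a finned dark lamp head at -y and a white detector head at +y, each 60 x 60 mm, tops 88 mm above the table, with nozzles facing each other at y = -28 and +28 mm. The light path, a faint yellow beam, runs along y at x = 0, 66 mm above the table. Origin at the centre of its underside, z up
- bay (a point): centre of the mouth of the black square collar midway in the light path (43 mm outside, 33 mm clear inside), 46 mm above the table; axes as the photometer. The cell goes in with its y along this y, either way round. Down inside is an orange seat pad, its height set anew each time 6 to 20 mm below the rim; sprung: gives 0.7 N per mm over 9 mm, then solid
- bottle: amber glass bottle, 52 mm across, 95 mm tall; origin at the centre of its underside; a bystander
- jar: glass jar, 60 mm across, 65 mm tall; origin at the centre of its underside; a bystander
- beaker: clear plastic beaker, 64 mm across, 75 mm tall; origin at the centre of its underside; a bystander
- mouse: black computer mouse, 100 x 58 x 30 mm; origin at the centre of its underside; a bystander
Mind the look-alikes: they are no part of the job. What is shaped like the cell_blue but orange or purple is not meant. Leave any pink look-alike of the photometer alone.

How it is judged:
On the way:
1. the blue-capped cell is lifted clear of the tray in the gripper (height (world z) of cell_blue above 0.04 m and contact force between the fingers and cell_blue above 1 N and contact force between cell_blue and tray below 0.05 N and contact force between cell_blue and photometer below 0.05 N), for 0.2 s.
At the end, for the whole second after the job is handed in: the cell is gripped by both frosted faces (over 1 N each), in the collar within 6 mm of centre, at least 4 mm below the rim, upright within 0.1 rad, windows square to the light path within 0.12 rad, at rest, pressed on the sprung seat with 1.5 to 9 N (more than its weight) (horizontal distance between cell_blue and bay below 0.006 m and z of cell_blue in the frame of bay below -0.004 m and angle between the y axis of cell_blue and the y axis of photometer, either way round below 0.12 rad and angle between cell_blue's own z axis and vertical below 0.1 rad and contact force between cell_blue and seat_pad_c0 between 1.5 and 9 N and contact force between the fingers and cell_blue_c0 above 1 N and contact force between the fingers and cell_blue_c1 above 1 N and linear speed of cell_blue below 0.02 m/s); the arm keeps its last pose, push and grip.
It fails at once if the gripper touched a clear window or the cap of the blue-capped cell (contact force between any of the arm, the fingers and cell_blue_c2 above 0.5 N or contact force between any of the arm, the fingers and cell_blue_c3 above 0.5 N or contact force between any of the arm, the fingers and cell_blue_c5 above 0.5 N).
It fails at once if the blue-capped cell was pressed hard on the photometer (over 16 N) (contact force between cell_blue and photometer above 16 N).
It fails at once if the blue-capped cell was tipped by more than 0.4 rad (angle between cell_blue's own z axis and vertical above 0.4 rad).
It fails at once if a bystander was moved by more than 25 mm (distance of any of cell_red, cell_yellow, bottle, jar, beaker, mouse from where it was at the start of the episode above 0.025 m).
It fails at once if a bystanding cell, bottle, jar or beaker was tipped (angle between any of cell_red, cell_yellow, bottle, jar, beaker's own z axis and vertical above 0.4 rad).
It also fails if it takes over 40 s, if anything falls off the work surface, if the arm or the gripper's body presses on something with over 40 N, if the wrist force passes 120 N, or if a joint passes its speed limit or range.

## Working session

There is one attempt and no reset: what is moved stays moved. The work goes in short steps, Python scripts to look and compute and a tool call to move; the robot and the scene stay as the last step left them, time stands still between calls to the robot, and variables do not carry over. Pictures are saved under pics/ and viewed, at most 10 in all, crops included, and the job is handed in when it is done.

Besides the shell and the picture viewer there is one more tool, called after ">>>" as name(argument=value, ...), one argument or row to a line, values as JSON. arm_command: Moves the arm, as the interface text tells. Its arguments: {"type":"object","properties":{"increments":{"type":"array","items":{"type":"object","properties":{"slide":{"type":"array","items":{"type":"number"}},"spin":{"type":"number"},"gripper":{"type":"number"}}}},"newtons":{"type":"number"}},"required":["increments"]}

```bash
mkdir -p pics; ls; cat > h.py <<'E'
import numpy as np, cv2
from station import status, imaging, order
from scipy.spatial.transform import Rotation as R
def grab(n):
    o=status.get_obs(); d=imaging.get_image(n); d['obs']=o
    d['f']=d['frame'].shape[0]/2/np.tan(np.radians(d['vfov'])/2)
    if 'view' in d: d['c2w']=np.linalg.inv(d['view'])
    else:
        T=np.eye(4);T[:3,:3]=R.from_rotvec(o['tool_rot']).as_matrix();T[:3,3]=o['tool_pos'];d['c2w']=T@d['mount']
    return d
def ray(d,u,v):
    p=np.array([(u-d['cx'])/d['f'],(v-d['cy'])/d['f'],1.])
    if 'dist' in d: 
        K=np.array([[d['f'],0,d['cx']],[0,d['f'],d['cy']],[0,0,1]]); q=cv2.undistortPoints(np.array([[[u,v]]],float),K,np.array(d['dist'],float))[0,0]; p[:2]=q
    r=d['c2w'][:3,:3]@np.array([p[0],-p[1],-1]); return d['c2w'][:3,3],r/np.linalg.norm(r)
def onz(d,u,v,z):
    o,r=ray(d,u,v); return o+r*(z-o[2])/r[2]
def tri(d1,p1,d2,p2):
    A=[];b=[]
    for d,p in((d1,p1),(d2,p2)):
        o,r=ray(d,*p);P=np.eye(3)-np.outer(r,r);A.append(P);b.append(P@o)
    x=np.linalg.lstsq(np.vstack(A),np.hstack(b),rcond=None)[0]
    g=[np.linalg.norm(P@x-q) for P,q in zip(A,b)]
    return x,g
E
python3 - <<'E'
from h import *
o=status.get_obs();print({k:np.round(v,3) for k,v in o.items()})
ims=[]
for n in('top','side','wrist'):
    d=grab(n);print(n,{k:(v if k!='frame' else 0) for k,v in d.items() if k not in('obs','c2w')});cv2.imwrite(f'pics/{n}0.png',d['frame'][:,:,::-1])
    ims.append(d['frame'][:,:,::-1])
m=np.vstack([np.hstack(ims[:2]),np.hstack([ims[2],ims[2]*0])])
E
```

```text
pics
{'t': np.float64(0.0), 'q': array([-1.245,  0.053,  1.614, -0.   ,  1.476, -0.119]), 'dq': array([-0.001, -0.   ,  0.   ,  0.002, -0.001,  0.   ]), 'effort': array([-0.0000e+00, -3.9369e+01, -3.7017e+01, -0.0000e+00,  7.0000e-03,
       -0.0000e+00]), 'tool_pos': array([ 0.269, -0.564,  0.303]), 'tool_rot': array([-3.062, -0.693,  0.   ]), 'contact_force': array([ 0.632, -0.264, -0.203]), 'wrist_torque': array([-0.009, -0.041, -0.014]), 'grip_force': np.float64(0.0), 'opening': np.float64(0.085)}
top {'frame': 0, 'vfov': 48.25037641004283, 'cx': 257.141687838002, 'cy': 191.7411703831698, 'view': array([[ 1.68295337e-03, -9.99672283e-01, -2.55439651e-02,
         9.84244778e-03],
       [ 9.94570610e-01, -9.84593098e-04,  1.04059271e-01,
        -5.10399529e-01],
       [-1.04050320e-01, -2.55804039e-02,  9.94243016e-01,
        -1.31566899e+00],
       [ 0.00000000e+00,  0.00000000e+00,  0.00000000e+00,
         1.00000000e+00]]), 'f': np.float64(428.715637793451)}
side {'frame': 0, 'vfov': 42.99846173713253, 'cx': 250.01146986384455, 'cy': 194.89076017579285, 'view': array([[-0.95505561, -0.29592601,  0.01722125,  0.45930114],
       [ 0.21713987, -0.65887182,  0.72023482, -0.15594086],
       [-0.20178962,  0.69160373,  0.69351657, -1.23706356],
       [ 0.        ,  0.        ,  0.        ,  1.        ]]), 'f': np.float64(487.4395845588265)}
wrist {'frame': 0, 'vfov': 62.57621073730111, 'cx': 257.3448288209621, 'cy': 196.3275000420647, 'mount': array([[ 2.68911977e-05,  9.61843802e-01,  2.73599160e-01,
         7.01058480e-02],
       [ 9.99999641e-01,  2.05888137e-04, -8.22091037e-04,
        -1.09277438e-03],
       [-8.47053990e-04,  2.73599084e-01, -9.61843451e-01,
        -7.07519363e-02],
       [ 0.00000000e+00,  0.00000000e+00,  0.00000000e+00,
         1.00000000e+00]]), 'f': np.float64(315.93225595906597)}
```

View pics/top0.png

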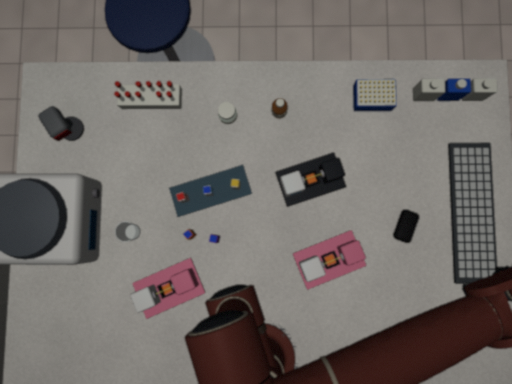

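View pics/side0.png

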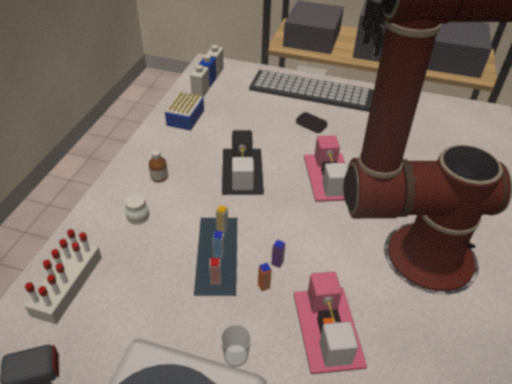

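Top view: tray with red (181,197), blue (207,190) and yellow (235,183) cells. There are look-alikes off the tray at (190,234) orange and (214,238) purple. The dark photometer's collar is at (311,179); the pink look-alikes are left out. Next I measure and check an enlarged crop.

```bash
cat > m1.py <<'E'
from h import *
T=grab('top');S=grab('side')
def blob(d,lo,hi,box,n):
    h=cv2.cvtColor(d['frame'],cv2.COLOR_RGB2HSV);m=cv2.inRange(h,lo,hi);k=np.zeros_like(m);x0,y0,x1,y1=box;k[y0:y1,x0:x1]=m[y0:y1,x0:x1]
    c,l,s,ce=cv2.connectedComponentsWithStats(k)[:4]
    i=1+np.argmax(s[1:,4]);print(n,s[i],ce[i].round(1));return ce[i],(l==i).astype(np.uint8)
B=((108,150,60),(125,255,255))
a,_=blob(T,*B,(198,180,217,200),'blueT');b,_=blob(S,*B,(208,225,228,246),'blueS')
print(tri(T,a,S,b), onz(T,*a,.079))
O=((5,120,80),(20,255,255))
a,m=blob(T,*O,(295,165,330,195),'padT');print(onz(T,*a,.036), cv2.minAreaRect(cv2.findNonZero(m)))
# photometer plate axis from dark mask
g=cv2.cvtColor(T['frame'],cv2.COLOR_RGB2GRAY)
ct=T['frame'][140:265,160:360,::-1];cs=S['frame'][120:310,180:300,::-1]
cv2.imwrite('pics/c1.png',np.hstack([cv2.resize(ct,(500,312),interpolation=3),cv2.resize(cs,(197,312),interpolation=3)]))
E
python3 m1.py
```

```text
blueT [203 187   8   5  36] [206.5 189. ]
blueS [214 232   8   6  38] [217.3 234.4]
(array([0.51404335, 0.16202568, 0.0775053 ]), [np.float64(0.0005685814706016057), np.float64(0.0005685814706016288)]) [0.51331916 0.16167325 0.079     ]
padT [306 173  11  11  85] [310.8 178.1]
[ 0.55190027 -0.15707438  0.036     ] ((310.70001220703125, 178.10000610351562), (8.854375839233398, 9.486831665039062), 71.56504821777344)
```

View pics/c1.png

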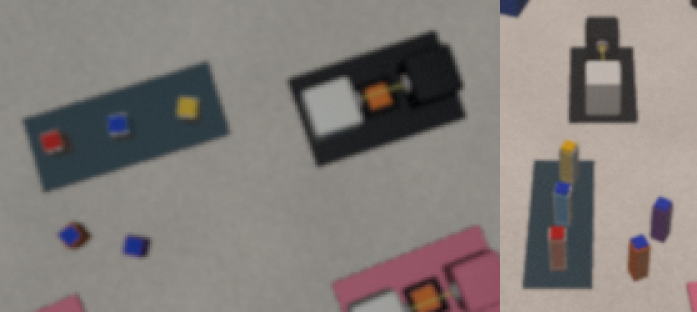

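Three candidates carry blue caps. The cell at top (207,190) stands on the tray in the row and has light-blue windows, so it is cell_blue. The ones at (190,234) and (214,238) are off the tray with orange and purple bodies, so they are rejected. Triangulated cap height is 0.0775, which fits. The photometer is the dark one, collar at (311,178). I'll move over the bay.

>>> arm_command(
  increments=[
    {"slide": [0.431,-0.246,0],"spin": -56,"gripper": 1},
    {"slide": [0.431,-0.246,0],"spin": -56,"gripper": 1},
    {"slide": [0.431,-0.246,0],"spin": -56,"gripper": 1},
    {"slide": [0.431,-0.246,0],"spin": -56,"gripper": 1},
    {"slide": [0.431,-0.246,0],"spin": -56,"gripper": 1},
    {"slide": [0.431,-0.246,0],"spin": -56,"gripper": 1},
    {"slide": [0.431,-0.246,0],"spin": -56,"gripper": 1},
    {"slide": [0.431,-0.246,0],"spin": -56,"gripper": 1},
  ],
)

```text
t: 0.92
tool_pos: [0.4599, -0.2886, 0.304]
tool_rot: [2.374, 2.057, 0.0]
contact_force: [0.9, 0.2, -0.1]
opening: 0.0853
grip_force: 0.0
```

```bash
cat >> h.py <<'E'
def goto(x,y,z,yaw):
    "yaw: wanted direction of tool y (rad, mod pi) -> slide, spin"
    o=status.get_obs();M=R.from_rotvec(o['tool_rot']).as_matrix();p=np.array(o['tool_pos'])
    s=M.T@(np.array([x,y,z])-p);c=np.arctan2(M[1,1],M[0,1]);d=(yaw-c+np.pi/2)%np.pi-np.pi/2
    print('t',round(float(o['t']),2),'pos',p.round(4),'yaw',round(np.degrees(c),2),'tilt',M[:,2].round(4),'q6',round(float(o['q'][5]),2),'F',np.round(o['contact_force'],2),'grip',o['grip_force'],'open',o['opening'],'\nslide',s.round(4),'spin',round(-np.degrees(d),2))
E
python3 -c "
from h import *
goto(.552,-.157,.30,np.radians(17))"
```

```text
t 0.92 pos [ 0.4599 -0.2886  0.304 ] yaw -8.2 tilt [ 4.e-04 -3.e-04 -1.e+00] q6 -0.55 F [ 0.88  0.24 -0.1 ] grip 0.0 open 0.08528826849746307 
slide [0.1434 0.0724 0.004 ] spin -25.2
```

>>> arm_command(
  increments=[
    {"slide": [0.143,0.072,0],"spin": -25,"gripper": 1},
    {"slide": [0.143,0.072,0],"spin": -25,"gripper": 1},
    {"slide": [0.143,0.072,0],"spin": -25,"gripper": 1},
    {"slide": [0.143,0.072,0],"spin": -25,"gripper": 1},
    {"slide": [0.143,0.072,0],"spin": -25,"gripper": 1},
  ],
)

```text
t: 1.33
tool_pos: [0.5539, -0.1549, 0.3038]
tool_rot: [-1.869, -2.524, -0.004]
contact_force: [-0.5, -1.2, 0.3]
opening: 0.0853
grip_force: 0.0
```

```bash
python3 -c "
from h import *
d=grab('wrist');cv2.imwrite('pics/w1.png',d['frame'][:,:,::-1]);np.save('w1.npy',d,allow_pickle=True)
goto(.40,.10,.30,np.radians(17))"
```

```text
t 1.38 pos [ 0.5527 -0.157   0.3037] yaw 16.77 tilt [-2.e-04  4.e-04 -1.e+00] q6 -0.7 F [-0.08  0.69 -0.43] grip 0.0 open 0.08505845889989366 
slide [ 0.2901 -0.0721  0.0038] spin -0.23
```

View pics/w1.png

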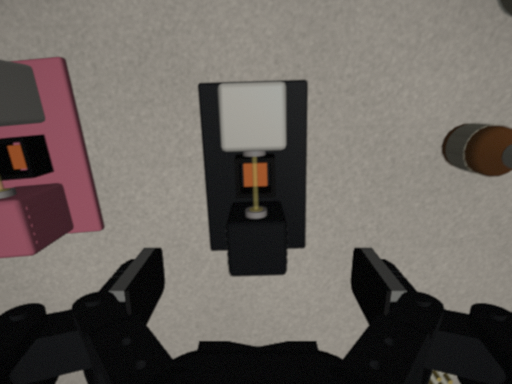

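Picture: dark photometer, plate corners about (200,82), (307,81), (305,248) and (211,250), collar at (256,175), white detector head above it and lamp head below. I'll take a second, closer wrist view.

>>> arm_command(
  increments=[
    {"slide": [-0.05,0,0.06],"spin": 0,"gripper": 1},
    {"slide": [-0.05,0,0.06],"spin": 0,"gripper": 1},
    {"slide": [-0.05,0,0.06],"spin": 0,"gripper": 1},
    {"slide": [-0.05,0,0.06],"spin": 0,"gripper": 1},
  ],
)

```text
t: 1.72
tool_pos: [0.5642, -0.2087, 0.2412]
tool_rot: [-1.881, -2.51, 0.002]
contact_force: [0.2, 0.4, 0.3]
opening: 0.085
grip_force: 0.0
```

```bash
python3 -c "
from h import *
d=grab('wrist');np.save('w2.npy',d,allow_pickle=True)
f=d['frame'];c=f[100:300,160:360,::-1].astype(float)
g=np.clip(255*(c/255)**.5,0,255).astype(np.uint8)
a=np.load('w1.npy',allow_pickle=True).item()['frame'][130:220,210:300,::-1]/255.
a=(255*a**.5).astype(np.uint8)
cv2.imwrite('pics/w2.png',np.hstack([cv2.resize(g,(500,500),interpolation=2),cv2.resize(a,(270,500))[:,:] if 0 else cv2.copyMakeBorder(cv2.resize(a,(270,270),interpolation=2),0,230,0,0,0)]))
goto(.514,.162,.26,np.radians(17))"
```

```text
t 1.77 pos [ 0.565  -0.2084  0.2434] yaw 16.37 tilt [-1.4e-03  9.0e-04 -1.0e+00] q6 -0.76 F [-0.32  0.02  0.31] grip 0.0 open 0.08511736550465314 
slide [ 0.3698  0.0554 -0.0162] spin -0.63
```

View pics/w2.png

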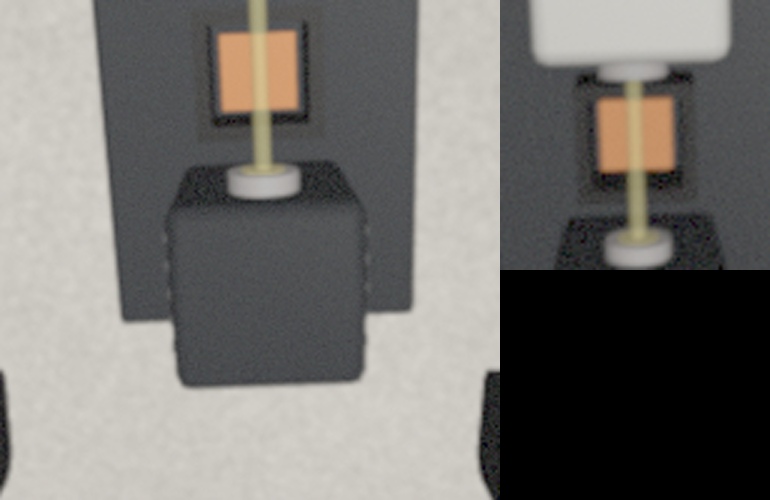

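```bash
python3 -c "
from h import *
a=np.load('w1.npy',allow_pickle=True).item();b=np.load('w2.npy',allow_pickle=True).item()
P=lambda u,v:(160+u/2.5,100+v/2.5); Q=lambda u,v:(210+u/3,130+v/3)
print('rim b',onz(b,*P(258.3,73.8),.046)); print('rim a',onz(a,*Q(136.5,133),.046))
print('inner rim wid',[np.linalg.norm(onz(b,*P(208,75),.046)-onz(b,*P(308,75),.046)),np.linalg.norm(onz(b,*P(196,75),.046)-onz(b,*P(321,75),.046))])
print('pad tri',tri(a,Q(135.5,135),b,P(258,71)))
print('rim bottom corners tri',tri(a,Q(79,200),b,P(197,137)),tri(a,Q(194,200),b,P(321,135)))
c=[onz(a,*p,.012) for p in((200,82),(307,81),(305,248),(211,250))]
c=np.array(c);print(c,c.mean(0));
for i in range(4):
  e=c[(i+1)%4]-c[i];print(np.linalg.norm(e),np.degrees(np.arctan2(e[1],e[0])))
for p,q in((P(96,0),P(122,320)),(P(418,0),P(411,310)),(P(122,320),P(411,310))):
  e=onz(b,*q,.012)-onz(b,*p,.012);print(np.linalg.norm(e),np.degrees(np.arctan2(e[1],e[0])))
T=grab('top')
m=(T['frame'].max(2)<55).astype(np.uint8);k=m*0;k[145:210,270:350]=m[145:210,270:350]
w=T['frame'][145:210,270:350].min(2)>170;k[145:210,270:350]|=w
print(cv2.minAreaRect(cv2.findNonZero(k)))
"
```

```text
rim b [ 0.55392729 -0.15675632  0.046     ]
rim a [ 0.55266196 -0.15373956  0.046     ]
inner rim wid [np.float64(0.03305806038103273), np.float64(0.041322444646155344)]
pad tri (array([ 0.55351995, -0.15656249,  0.03577637]), [np.float64(0.00039472383414445244), np.float64(0.00039472383414391527)])
rim bottom corners tri (array([ 0.54000268, -0.18192322,  0.05074162]), [np.float64(0.0001297344199216894), np.float64(0.0001297344199221273)]) (array([ 0.57884498, -0.16942048,  0.05325476]), [np.float64(0.0002078458132132347), np.float64(0.00020784581321345275)])
[[ 0.46768796 -0.08066717  0.012     ]
 [ 0.57808603 -0.04590021  0.012     ]
 [ 0.64128123 -0.23259997  0.012     ]
 [ 0.52936066 -0.26941364  0.012     ]] [ 0.55410397 -0.15714525  0.012     ]
0.11574314561635426 17.480447864741546
0.1971051368922544 -71.29977347772154
0.11781961507513664 -161.79258261146126
0.19856674097624452 108.0947463288573
0.12456826524723963 -71.72708211617206
0.12012241723728714 -71.59538356559497
0.11728676229285256 18.48677631615012
((312.9999694824219, 176.99998474121094), (71.99998474121094, 63.99999237060547), -0.0)
```

>>> arm_command(
  increments=[
    {"slide": [0.32,0.055,-0.03],"spin": -0.5,"gripper": 1},
    {"slide": [0.32,0.055,-0.03],"spin": -0.5,"gripper": 1},
    {"slide": [0.32,0.055,-0.03],"spin": -0.5,"gripper": 1},
    {"slide": [0.32,0.055,-0.03],"spin": -0.5,"gripper": 1},
    {"slide": [0.32,0.055,-0.03],"spin": -0.5,"gripper": 1},
    {"slide": [0.32,0.055,-0.03],"spin": -0.5,"gripper": 1},
    {"slide": [0.32,0.055,-0.03],"spin": -0.5,"gripper": 1},
    {"slide": [0.32,0.055,-0.03],"spin": -0.5,"gripper": 1},
  ],
)

```text
t: 2.48
tool_pos: [0.5272, 0.1177, 0.2772]
tool_rot: [1.865, 2.524, 0.006]
contact_force: [0.2, -0.2, 0.0]
opening: 0.0853
grip_force: 0.0
```

Bay at (0.554, -0.157), which the rim, pad and plate centre agree on. Yaw is about 18.3° and the pad sits at about z 0.036, 10 mm below the rim (in range). Next, look at the cell.

```bash
python3 -c "
from h import *
d=grab('wrist');np.save('w3.npy',d,allow_pickle=True)
cv2.imwrite('pics/w3.png',d['frame'][:,:,::-1])
goto(.514,.162,.26,np.radians(17))"
```

```text
t 2.53 pos [0.5267 0.1221 0.2779] yaw 17.31 tilt [ 0.0054  0.0054 -1.    ] q6 -0.21 F [-1.53  4.27  0.52] grip 0.0 open 0.08568528197881844 
slide [ 0.0418 -0.0004  0.018 ] spin 0.31
```

View pics/w3.png

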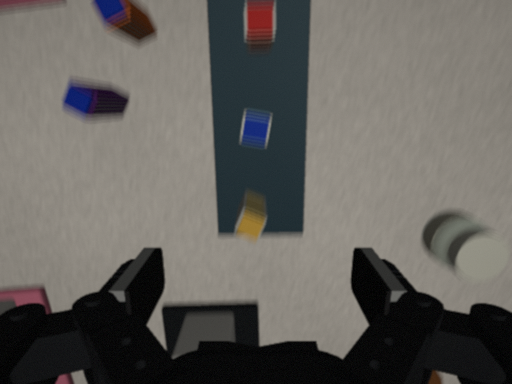

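Wrist view: blue cap at (256,129), frosted strips on its left and right (the tool-y line) and windows above and below, turned a few degrees. The arm was still moving, so the picture is slightly blurred. I'll go closer and settle.

>>> arm_command(
  increments=[
    {"slide": [0.03,0,0.075],"spin": 0,"gripper": 1},
    {"slide": [0.03,0,0.075],"spin": 0,"gripper": 1},
    {"slide": [0.03,0,0.075],"spin": 0,"gripper": 1},
    {"slide": [0.03,0,0.075],"spin": 0,"gripper": 1},
    {"slide": [0.03,0,0.075],"spin": 0,"gripper": 1},
    {"slide": [0.03,0,0.075],"spin": 0,"gripper": 1},
  ],
)

```text
t: 3.03
tool_pos: [0.5208, 0.143, 0.2025]
tool_rot: [1.868, 2.521, 0.006]
contact_force: [0.9, 0.2, 0.6]
opening: 0.0854
grip_force: 0.0
```

```bash
python3 -c "
from h import *
d=grab('wrist');np.save('w4.npy',d,allow_pickle=True)
h=cv2.cvtColor(d['frame'],cv2.COLOR_RGB2HSV);m=cv2.inRange(h,(110,170,60),(125,255,255))
n,l,s,c=cv2.connectedComponentsWithStats(m)
for i in range(1,n):
  if s[i,4]>80:
    r=cv2.minAreaRect(cv2.findNonZero((l==i).astype(np.uint8)));print(s[i],c[i],r); 
    q=np.array([onz(d,*p,.079) for p in cv2.boxPoints(r)]);print(onz(d,*c[i],.079),[ (round(np.linalg.norm(q[(j+1)%4]-q[j]),4),round(np.degrees(np.arctan2(*(q[(j+1)%4]-q[j])[1::-1])),1)) for j in range(4)])
i=1+np.argmax(s[1:,4]);cx,cy=c[i].astype(int)
cv2.imwrite('pics/w4.png',cv2.resize(d['frame'][max(cy-70,0):cy+70,cx-70:cx+70,::-1],(560,560),interpolation=2));print(cx,cy)
goto(.514,.162,.108,np.radians(17))"
```

```text
[  27    0   50   49 1394] [51.96556671 23.34146341] ((52.0, 23.499998092651367), (41.79970169067383, 34.23358154296875), 60.2551155090332)
[0.38053404 0.21978854 0.079     ] [(np.float64(0.0194), np.float64(41.9)), (np.float64(0.0196), np.float64(-47.8)), (np.float64(0.02), np.float64(-137.3)), (np.float64(0.0198), np.float64(130.5))]
[   0  127   37   42 1018] [ 16.67976424 147.71709234] ((16.573017120361328, 147.2966766357422), (37.576194763183594, 30.998210906982422), 25.463346481323242)
[0.36823673 0.14478104 0.079     ] [(np.float64(0.0205), np.float64(71.8)), (np.float64(0.0207), np.float64(-10.6)), (np.float64(0.0207), np.float64(-106.8)), (np.float64(0.0212), np.float64(168.6))]
[235 168  34  36 923] [251.57638137 185.31852654] ((251.59458923339844, 185.43243408203125), (29.591815948486328, 31.564605712890625), 9.462321281433105)
[0.51197043 0.16360193 0.079     ] [(np.float64(0.0205), np.float64(96.7)), (np.float64(0.0185), np.float64(7.2)), (np.float64(0.0207), np.float64(-81.8)), (np.float64(0.019), np.float64(-173.1))]Traceback (most recent call last):
  File "<string>", line 11, in <module>
    cv2.imwrite('pics/w4.png',cv2.resize(d['frame'][max(cy-70,0):cy+70,cx-70:cx+70,::-1],(560,560),interpolation=2));print(cx,cy)
                              ~~~~~~~~~~^^^^^^^^^^^^^^^^^^^^^^^^^^^^^^^^^^^^^^^^^^^^^^^^^^^^^^^^^^^^^^^^^^^^^^^^^^^
cv2.error: OpenCV(4.12.0) /io/opencv/modules/imgproc/src/resize.cpp:4208: error: (-215:Assertion failed) !ssize.empty() in function 'resize'
```

```bash
python3 -c "
from h import *
d=np.load('w4.npy',allow_pickle=True).item();e=np.load('w3.npy',allow_pickle=True).item()
def cen(d,x0,x1):
  m=cv2.inRange(cv2.cvtColor(d['frame'],cv2.COLOR_RGB2HSV),(110,170,60),(125,255,255));m[:,:x0]=0;m[:,x1:]=0;M=cv2.moments(m,True);return M['m10']/M['m00'],M['m01']/M['m00']
a,b=cen(d,220,290),cen(e,235,280);print(a,b,tri(d,a,e,b))
cv2.imwrite('pics/w4.png',cv2.resize(d['frame'][135:235,201:301,::-1],(500,500),interpolation=2))
goto(.5125,.1635,.108,np.radians(7.5))"
```

```text
(251.57638136511375, 185.31852654387865) (254.77386934673368, 130.28391959798995) (array([0.51119978, 0.16740312, 0.09446099]), [np.float64(0.00018874359335751875), np.float64(0.00018874359335717584)])
t 3.08 pos [0.5208 0.1429 0.2024] yaw 16.92 tilt [ 5.6e-03  5.0e-04 -1.0e+00] q6 -0.17 F [ 0.03 -0.2   0.1 ] grip 0.0 open 0.08511334224198448 
slide [ 0.0222 -0.0024  0.0943] spin 9.42
```

View pics/w4.png

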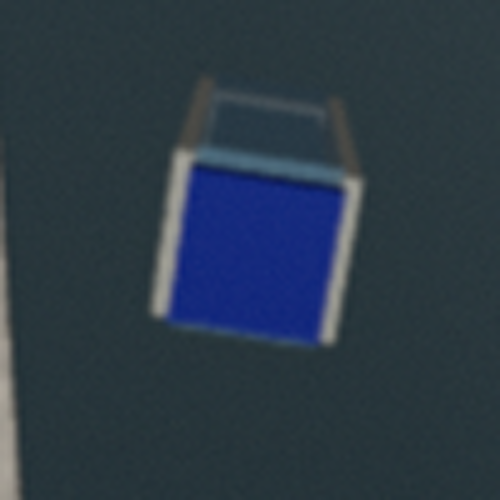

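Crop: frosted strips at left and right of the blue cap, edges turned about 8.5° clockwise in the image, and the window face toward the top. So the fingers must close along the image horizontal with a +9.5° spin. The w3/w4 height estimate is spoilt by the motion in w3. Top and side views gave 0.0775, so I'll use that.

>>> arm_command(
  increments=[
    {"slide": [0.0218,-0.0025,0],"spin": 9.5,"gripper": 1},
    {"slide": [0.0218,-0.0025,0],"spin": 9.5,"gripper": 1},
    {"slide": [0.0218,-0.0025,0.03],"spin": 9.5,"gripper": 1},
    {"slide": [0.0218,-0.0025,0.06],"spin": 9.5,"gripper": 1},
    {"slide": [0.0218,-0.0025,0.085],"spin": 9.5,"gripper": 1},
    {"slide": [0.0218,-0.0025,0.096],"spin": 9.5,"gripper": 1},
    {"slide": [0.0218,-0.0025,0.096],"spin": 9.5,"gripper": 1},
    {"slide": [0.0218,-0.0025,0.096],"spin": 9.5,"gripper": 1},
  ],
)

```text
t: 3.75
tool_pos: [0.5111, 0.1634, 0.1041]
tool_rot: [2.072, 2.36, 0.002]
contact_force: [-0.2, 0.4, 0.5]
opening: 0.0851
grip_force: 0.0
```

```bash
python3 -c "
from h import *
goto(.5123,.163,.106,np.radians(7.4))"
```

```text
t 3.75 pos [0.5111 0.1634 0.1041] yaw 7.44 tilt [ 1.4e-03  2.0e-04 -1.0e+00] q6 0.04 F [-0.19  0.45  0.49] grip 0.0 open 0.08510295250408832 
slide [-0.0005  0.0011 -0.0019] spin 0.04
```

>>> arm_command(
  increments=[
    {"slide": [0,0.001,-0.001],"spin": 0,"gripper": -1},
    {"slide": [0,0.001,-0.001],"spin": 0,"gripper": -1},
    {"slide": [0,0.001,-0.001],"spin": 0,"gripper": -1},
    {"slide": [0,0.001,-0.001],"spin": 0,"gripper": -1},
    {"slide": [0,0.001,-0.001],"spin": 0,"gripper": -1},
    {"slide": [0,0.001,-0.001],"spin": 0,"gripper": -1},
    {"slide": [0,0.001,-0.001],"spin": 0,"gripper": -1},
    {"slide": [0,0.001,-0.001],"spin": 0,"gripper": -1},
  ],
  newtons=30,
)

```text
t: 4.42
tool_pos: [0.5116, 0.1639, 0.1047]
tool_rot: [2.071, 2.361, 0.001]
contact_force: [-0.8, 0.1, 4.8]
opening: 0.024
grip_force: 32.1
```

>>> arm_command(
  increments=[
    {"slide": [0,0,-0.02],"spin": 0,"gripper": -1},
    {"slide": [0,0,-0.05],"spin": 0,"gripper": -1},
    {"slide": [0,0,-0.08],"spin": 0,"gripper": -1},
    {"slide": [0,0,-0.11],"spin": 0,"gripper": -1},
    {"slide": [0,0,-0.12],"spin": 0,"gripper": -1},
    {"slide": [0,0,-0.12],"spin": 0,"gripper": -1},
    {"slide": [0,0,-0.12],"spin": 0,"gripper": -1},
  ],
)

```text
t: 5.0
tool_pos: [0.5107, 0.1637, 0.223]
tool_rot: [-2.071, -2.361, 0.001]
contact_force: [-0.6, 0.1, -2.1]
opening: 0.0237
grip_force: 31.3
```

```bash
python3 -c "
from h import *
goto(.554,-.157,.225,np.radians(18.3))
d=grab('wrist');cv2.imwrite('pics/w5.png',cv2.resize(d['frame'][180:384,100:420,::-1],(640,408)))"
```

```text
t 5.0 pos [0.5107 0.1637 0.223 ] yaw 7.48 tilt [-8.e-04 -1.e-04 -1.e+00] q6 0.04 F [-0.64  0.05 -2.11] grip 31.343398690223694 open 0.023704482977556292 
slide [-0.3236  0.0011 -0.002 ] spin -10.82
```

View pics/w5.png

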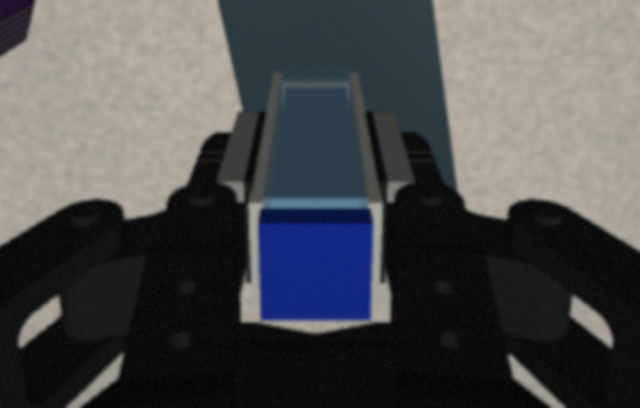

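Picture: cell held upright and square between the pads on its frosted faces, cap at about (258,312), clear of the fingers. Next I work out its offset in the grip.

```bash
python3 -c "
from h import *
d=grab('wrist');m=cv2.inRange(cv2.cvtColor(d['frame'],cv2.COLOR_RGB2HSV),(110,170,60),(125,255,255));m[:,:225]=0;m[:,295:]=0;m[:286]=0
r=cv2.boundingRect(m);print(r)
d['c2w']=d['mount']
for u,v in((r[0],r[1]+r[3]/2),(r[0]+r[2],r[1]+r[3]/2),(r[0]+r[2]/2,r[1]),(r[0]+r[2]/2,r[1]+r[3])): print(onz(d,u,v,.0257).round(4))
"
```

```text
(230, 286, 56, 53)
[ 0.0004 -0.0095  0.0257]
[0.0004 0.0103 0.0257]
[0.011  0.0004 0.0257]
[-0.0109  0.0004  0.0257]
```

>>> arm_command(
  increments=[
    {"slide": [-0.03,0,0],"spin": -2,"gripper": -1},
    {"slide": [-0.07,0,0],"spin": -4,"gripper": -1},
    {"slide": [-0.11,0,0],"spin": -6,"gripper": -1},
    {"slide": [-0.15,0,0],"spin": -8,"gripper": -1},
    {"slide": [-0.19,0,0],"spin": -10.8,"gripper": -1},
    {"slide": [-0.22,0,0],"spin": -10.8,"gripper": -1},
    {"slide": [-0.25,0,0],"spin": -10.8,"gripper": -1},
    {"slide": [-0.27,0,0],"spin": -10.8,"gripper": -1},
  ],
)

```text
t: 5.77
tool_pos: [0.5452, -0.1063, 0.2209]
tool_rot: [-1.84, -2.541, 0.003]
contact_force: [-0.8, 0.9, 0.2]
opening: 0.024
grip_force: 31.3
```

```bash
python3 -c "
from h import *
goto(.554,-.157,.223,np.radians(18.3))"
```

```text
t 5.77 pos [ 0.5452 -0.1063  0.2209] yaw 18.17 tilt [-4.4e-03  8.0e-04 -1.0e+00] q6 -0.64 F [-0.78  0.89  0.24] grip 31.34175181388855 open 0.02402985401471351 
slide [-0.0509 -0.0074 -0.0021] spin -0.13
```

>>> arm_command(
  increments=[
    {"slide": [-0.03,-0.005,0],"spin": -0.1,"gripper": -1},
    {"slide": [-0.051,-0.0074,0],"spin": -0.1,"gripper": -1},
    {"slide": [-0.051,-0.0074,0],"spin": -0.1,"gripper": -1},
    {"slide": [-0.051,-0.0074,0.02],"spin": -0.1,"gripper": -1},
    {"slide": [-0.051,-0.0074,0.04],"spin": -0.1,"gripper": -1},
    {"slide": [-0.051,-0.0074,0.04],"spin": -0.1,"gripper": -1},
    {"slide": [-0.051,-0.0074,0.04],"spin": -0.1,"gripper": -1},
  ],
)

```text
t: 6.35
tool_pos: [0.5535, -0.1535, 0.1807]
tool_rot: [-1.834, -2.543, 0.002]
contact_force: [0.7, -0.7, -0.8]
opening: 0.0236
grip_force: 31.3
```

```bash
python3 -c "
from h import *
goto(.554,-.157,.152,np.radians(18.3))
d=grab('wrist');S=grab('side');t=grab('top')
a=cv2.resize(d['frame'][100:384,150:360,::-1],(296,400));b=cv2.resize(S['frame'][110:210,200:290,::-1],(360,400),interpolation=2)
cv2.imwrite('pics/w6.png',np.hstack([a,b]))"
```

```text
t 6.35 pos [ 0.5535 -0.1535  0.1807] yaw 18.41 tilt [-0.006   0.0027 -1.    ] q6 -0.72 F [ 0.71 -0.74 -0.76] grip 31.348004937171936 open 0.023604544699786918 
slide [-0.0036 -0.0005  0.0287] spin 0.11
```

View pics/w6.png

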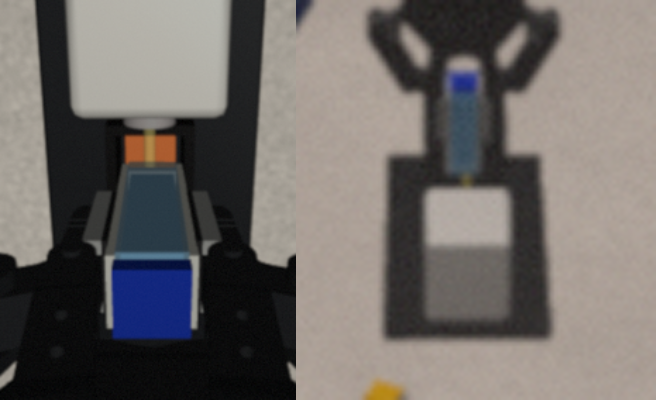

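Cell sits squarely above the collar: pad at (151,150) and cap at (152,300) in the crop, windows facing the detector and lamp. I'll trim sideways and lower to just above the rim.

>>> arm_command(
  increments=[
    {"slide": [-0.003,-0.0005,0],"spin": 0,"gripper": -1},
    {"slide": [-0.003,-0.0005,0],"spin": 0,"gripper": -1},
    {"slide": [-0.003,-0.0005,0.015],"spin": 0,"gripper": -1},
    {"slide": [-0.003,-0.0005,0.028],"spin": 0,"gripper": -1},
    {"slide": [-0.003,-0.0005,0.028],"spin": 0,"gripper": -1},
    {"slide": [-0.003,-0.0005,0.028],"spin": 0,"gripper": -1},
    {"slide": [-0.003,-0.0005,0.028],"spin": 0,"gripper": -1},
  ],
)

```text
t: 7.08
tool_pos: [0.5558, -0.1577, 0.156]
tool_rot: [-1.838, -2.548, 0.0]
contact_force: [-0.1, 0.6, -0.8]
opening: 0.0238
grip_force: 31.4
```

```bash
python3 -c "
from h import *
goto(.554,-.157,.14,np.radians(18.3))"
```

```text
t 7.08 pos [ 0.5558 -0.1577  0.156 ] yaw 18.39 tilt [-1.e-04  1.e-04 -1.e+00] q6 -0.73 F [-0.06  0.63 -0.85] grip 31.35024905204773 open 0.02383843904290404 
slide [ 0.0012 -0.0015  0.016 ] spin 0.09
```

>>> arm_command(
  increments=[
    {"slide": [0.001,-0.0015,0.002],"spin": 0,"gripper": -1},
    {"slide": [0.001,-0.0015,0.004],"spin": 0,"gripper": -1},
    {"slide": [0.001,-0.0015,0.007],"spin": 0,"gripper": -1},
    {"slide": [0.001,-0.0015,0.01],"spin": 0,"gripper": -1},
    {"slide": [0.001,-0.0015,0.013],"spin": 0,"gripper": -1},
    {"slide": [0.001,-0.0015,0.014],"spin": 0,"gripper": -1},
    {"slide": [0.001,-0.0015,0.014],"spin": 0,"gripper": -1},
    {"slide": [0.001,-0.0015,0.014],"spin": 0,"gripper": -1},
  ],
)

```text
t: 7.75
tool_pos: [0.554, -0.1572, 0.1417]
tool_rot: [-1.838, -2.548, 0.0]
contact_force: [0.2, -0.6, -1.3]
opening: 0.0241
grip_force: 31.4
```

```bash
python3 -c "
from h import *
goto(.554,-.157,.1365,np.radians(18.3))"
```

```text
t 7.75 pos [ 0.554  -0.1572  0.1417] yaw 18.38 tilt [-2.e-04  1.e-04 -1.e+00] q6 -0.73 F [ 0.17 -0.57 -1.31] grip 31.35114848613739 open 0.024057631814777394 
slide [0.0002 0.0001 0.0052] spin 0.08
```

>>> arm_command(
  increments=[
    {"slide": [0,0,0.002],"spin": 0,"gripper": -1},
    {"slide": [0,0,0.004],"spin": 0,"gripper": -1},
    {"slide": [0,0,0.005],"spin": 0,"gripper": -1},
    {"slide": [0,0,0.005],"spin": 0,"gripper": -1},
    {"slide": [0,0,0.005],"spin": 0,"gripper": -1},
  ],
)

```text
t: 8.17
tool_pos: [0.5539, -0.1572, 0.1367]
tool_rot: [-1.838, -2.548, 0.0]
contact_force: [-0.0, -0.4, -0.6]
opening: 0.0238
grip_force: 31.4
```

>>> arm_command(
  increments=[
    {"slide": [0,0,0.001],"spin": 0,"gripper": -1},
    {"slide": [0,0,0.002],"spin": 0,"gripper": -1},
    {"slide": [0,0,0.003],"spin": 0,"gripper": -1},
    {"slide": [0,0,0.003],"spin": 0,"gripper": -1},
    {"slide": [0,0,0.003],"spin": 0,"gripper": -1},
  ],
)

```text
t: 8.58
tool_pos: [0.5539, -0.1572, 0.1338]
tool_rot: [-1.838, -2.548, 0.0]
contact_force: [-0.4, -0.3, -0.3]
opening: 0.0234
grip_force: 31.4
```

>>> arm_command(
  increments=[
    {"slide": [0,0,0.001],"spin": 0,"gripper": -1},
    {"slide": [0,0,0.002],"spin": 0,"gripper": -1},
    {"slide": [0,0,0.002],"spin": 0,"gripper": -1},
    {"slide": [0,0,0.002],"spin": 0,"gripper": -1},
  ],
)

```text
t: 8.92
tool_pos: [0.5539, -0.1572, 0.1317]
tool_rot: [-1.838, -2.548, 0.0]
contact_force: [-0.3, -0.1, -0.9]
opening: 0.0237
grip_force: 31.4
```

>>> arm_command(
  increments=[
    {"slide": [0,0,0.001],"spin": 0,"gripper": -1},
    {"slide": [0,0,0.002],"spin": 0,"gripper": -1},
    {"slide": [0,0,0.002],"spin": 0,"gripper": -1},
    {"slide": [0,0,0.002],"spin": 0,"gripper": -1},
  ],
)

```text
t: 9.25
tool_pos: [0.5539, -0.1572, 0.1298]
tool_rot: [-1.838, -2.548, 0.0]
contact_force: [0.1, -0.2, -0.4]
opening: 0.0236
grip_force: 31.4
```

>>> arm_command(
  increments=[
    {"slide": [0,0,0.001],"spin": 0,"gripper": -1},
    {"slide": [0,0,0.002],"spin": 0,"gripper": -1},
    {"slide": [0,0,0.002],"spin": 0,"gripper": -1},
    {"slide": [0,0,0.002],"spin": 0,"gripper": -1},
  ],
)

```text
t: 9.58
tool_pos: [0.5541, -0.1573, 0.128]
tool_rot: [1.838, 2.548, 0.0]
contact_force: [-0.1, -0.2, -0.6]
opening: 0.0236
grip_force: 31.4
```

>>> arm_command(
  increments=[
    {"slide": [0,0,0.001],"spin": 0,"gripper": -1},
    {"slide": [0,0,0.001],"spin": 0,"gripper": -1},
    {"slide": [0,0,0.001],"spin": 0,"gripper": -1},
    {"slide": [0,0,0.001],"spin": 0,"gripper": -1},
  ],
)

```text
t: 9.92
tool_pos: [0.5541, -0.1573, 0.1271]
tool_rot: [1.838, 2.548, 0.0]
contact_force: [0.3, -0.2, -0.2]
opening: 0.0239
grip_force: 31.5
```

```bash
python3 -c "
from h import *
d=grab('wrist');m=cv2.inRange(cv2.cvtColor(d['frame'],cv2.COLOR_RGB2HSV),(110,170,60),(125,255,255));m[:,:225]=0;m[:,295:]=0;m[:286]=0
print(cv2.boundingRect(m));goto(.554,-.157,.12,np.radians(18.3))
cv2.imwrite('pics/w7.png',cv2.resize(d['frame'][100:384,150:360,::-1],(444,600)))"
```

```text
(230, 286, 56, 55)
t 9.97 pos [ 0.5541 -0.1572  0.127 ] yaw 18.39 tilt [ 3.e-04 -1.e-04 -1.e+00] q6 -0.73 F [0.51 0.61 0.9 ] grip 31.473383903503418 open 0.023550959864396814 
slide [ 0.0003 -0.      0.007 ] spin 0.09
```

>>> arm_command(
  increments=[
    {"slide": [0,0,0.001],"spin": 0,"gripper": -1},
    {"slide": [0,0,0.002],"spin": 0,"gripper": -1},
    {"slide": [0,0,0.002],"spin": 0,"gripper": -1},
    {"slide": [0,0,0.002],"spin": 0,"gripper": -1},
  ],
)

```text
t: 10.3
tool_pos: [0.5541, -0.1573, 0.1251]
tool_rot: [1.838, 2.548, 0.0]
contact_force: [0.4, 0.2, 2.4]
opening: 0.0237
grip_force: 31.7
```

>>> arm_command(
  increments=[
    {"slide": [0,0,0.001],"spin": 0,"gripper": -1},
    {"slide": [0,0,0.0015],"spin": 0,"gripper": -1},
    {"slide": [0,0,0.0015],"spin": 0,"gripper": -1},
    {"slide": [0,0,0.0015],"spin": 0,"gripper": -1},
  ],
)

```text
t: 10.63
tool_pos: [0.5541, -0.1573, 0.1236]
tool_rot: [1.838, 2.547, 0.0]
contact_force: [-0.6, -0.2, 3.3]
opening: 0.0236
grip_force: 31.8
```

```bash
python3 -c "
from h import *
f=[]
for i in range(8):
  d=imaging.get_image('wrist');f.append(status.get_obs()['contact_force'])
print(np.mean(f,0),np.std(f,0));goto(.554,-.157,.12,np.radians(18.3))
cv2.imwrite('pics/w8.png',cv2.resize(d['frame'][100:384,150:360,::-1],(444,600)))"
```

```text
[0.11599016 0.07259693 2.92879959] [0.31500146 0.69149633 0.57460496]
t 11.03 pos [ 0.5541 -0.1573  0.1235] yaw 18.39 tilt [ 3.e-04 -2.e-04 -1.e+00] q6 -0.73 F [-0.53  0.15  2.63] grip 31.82296335697174 open 0.023640843640332327 
slide [ 0.0003 -0.      0.0035] spin 0.09
```

View pics/w8.png

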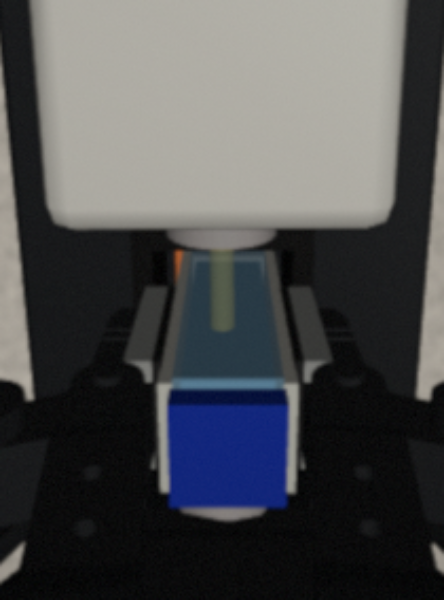

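Picture: the cell stands straight in the collar with the beam through its window, and the pads hold only the frosted faces. The mean upward force is 2.9 N; adding the cell's weight gives about 3.6 N on the seat, and it rises like the spring. I'll hand in.

```bash
python3 -c "
from station import order
print(order.finish_job())"
```

```text
the job is handed in; nothing more can be done
None
```

I handed the job in with the blue-capped cell gripped by its frosted faces, upright in the collar and pressed on the sprung seat with about 3.6 N (estimated, no verdict was returned).

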